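# Present the ball dish to the parts crate

### The arm

A 6-joint arm with a two-finger parallel gripper is mounted at the origin on a cart in front of the work surface, level with it; the furniture and walls round the work are solid. World frame = base frame: x ahead of the robot, y to its left, z up, the work surface at z = 0. Lengths are in m, angles in rad, forces in N, time in s.
With the tool pointing down it reaches from about 0.225 to 0.725 m from the base axis. Payload 3.1 kg.
Tool frame: the origin (TCP) lies at the very end of the fingers, on their centre line; the grasp point (between the pads) lies 19 mm behind it (grip_depth is the distance from the TCP to the grasp point, in m); x points along the fingers, z is the direction in which the jaws open and shut, and the axes are right-handed (so a half turn about x gives the same grasp; the last joint's range is limited). The gripper opens to 85 mm and grips with 20 to 120 N. Pads are 22 mm wide; open, the fingers measure 114 mm over their backs; the gripper's body (76 mm by 85 mm) begins 54 mm behind the grasp point. The pads swing forward as they close: fully open they stand 13 mm farther back than shut.
Start: joints at [-1.303, 0.048, 0.099, 1.622, 0, 1.443], TCP at [0.202, -0.484, 0.231] pointing down, gripper open.
Joint ranges: [-2.91, 2.91], [-0.99, 1.94], [-1.21, 1.42], [-2.12, 2.29], [-1.49, 1.47], [-3.14, 3.14]. Speed limits (rad/s): [2.79, 2.79, 3.14, 3.14, 3.14, 3.14].

### API

Orientations are given as a unit quaternion [w, x, y, z].
In Python, from rig import get_state, read_camera, finish_job, grip_depth gives the robot as it stands.
- The arm moves only by the tool step_arm, never from a script. Its argument "motion" is a list of rows, each a list of 7 numbers: the shift along the tool's x, y, z in mm, then the turn, a rotation vector about the tool's x, y, z in degrees, then the finger opening in mm, from 0 to 85.4. In form: [[x, y, z, rx, ry, rz, gripper], ...]. A call has 1 to 20 rows; each row is the pose to reach, as a shift and turn from the pose commanded when the call began, along the tool's axes at that moment; what a row does not reach only later rows make up. A row lasts 1/12 s, in which the tool goes at most 41.7 mm and 7.16 degrees, less where a joint would pass 70% of its speed; a pose out of reach is approached as far as the arm can. A call with a gripper value outside its range is refused whole. The fingers move at their own pace and stop on an object; the grip force is fixed at half the most. Time passes only in rows, so rows that repeat a pose let the fingers close. It gives the time, the measured TCP pose, the force and the opening at its end, in the units of the state.
- get_state(): the state, without advancing time (a new reading comes with each control period).
- read_camera(name): name is "scene" or "top"; returns a dict with "pixels" (480x640x3 uint8, red, green, blue), "K" (3x3 intrinsics, pixels), "view" (4x4, takes a point from world to camera coordinates). Camera axes: x right, y up, looking along -z (the intrinsics and any distortion apply to the point x, -y, -z); pixel columns grow to the right and rows downward; lengths in m; the calibration is good to about 2 mm. A picture is of the moment at which its call begins. There is no depth.
- finish_job(): hands the job in, once; it reports no verdict.
The state is a dict: "t": time; "qpos": joint angles; "qvel": joint speeds; "effort": joint torques, N m; "tcp_pos": TCP position; "orientation": TCP orientation; "contact_force": force on the tool from outside, world axes, zero at the start; "moment": the same for the moment, N m; "finger_gap": finger opening in m.
Only numpy, scipy, OpenCV 4.12 (cv2) and the standard library are available. Lean on these libraries where they do the work, as an engineer would, in place of code of your own. Each camera call takes 0.05 s, during which the arm holds its last target. There are 200 camera calls.

### The job

Stand the loose bottle upright in the middle cell of the crate, beside the stored bottle, and let go of it. Then lift the ball dish by its grip bar and turn it about a quarter turn, level and so gently that the steel ball never leaves the engraved ring at its middle, until the spout points along the row of cells towards the bottles. Finish while still holding the dish level and still, just higher than the bottles and touching nothing else, with the spout tip over the centre of the empty end cell, ready to pour, and with the other things on the bench left where they were.

Things in the scene. Friction and masses are not known exactly. Their poses are not given: they have to be found in the camera images.
- crate: plywood crate fixed to the bench, open above, 68 x 194 x 35 mm high, walls and floor 5 mm; three cells in one row, each 58 x 58 mm inside. Origin at the centre of its underside, on the bench; its y axis runs along the row, from the stored bottle's end towards the empty end cell; z up. Its place and yaw vary, the yaw by up to 0.2 rad either way
- cell_0 (a point): centre of the inner floor (5 mm above the bench) of the crate's end cell at its +y end, empty: the spout goes over this one. Centres of neighbouring cells are 63 mm apart
- cell_1 (a point): centre of the inner floor of the crate's middle cell, where the loose bottle goes
- cell_2 (a point): centre of the inner floor of the crate's other end cell, where the stored bottle stands
- bottle: the loose bottle: white screw-cap bottle, 40 mm diameter, 80 mm tall (body 40 mm wide up to 62 mm, cap 36 mm wide above), 40 to 85 g, standing upright on the bench; origin at the centre of its underside, z up along its axis
- bottle_mid (a point): centre of the loose bottle, half-way up (40 mm above its underside)
- stored_bottle_mid (a point): centre, half-way up, of a second bottle of the same shape, which stands in the crate's end cell cell_2 and stays there
- dish: ball dish: round aluminium dish, flat foot, 110 mm across, shallow conical hollow, rim 16 mm high, a 22 mm wide spout along +x, and a bail: two thin uprights at y = +/-52 mm carrying a grip bar. 180 to 290 g. Origin at the centre of its underside, z up, x towards the spout. It stands flat on the bench, its spout pointing away from the robot (along world x within 0.3 rad)
- dish_bar (a point): centre of the dish's grip bar, 98 mm above the dish's underside, straight over its middle; axes as the dish's. The grey bar is 92 mm long along the dish's y, 14 mm wide along x (the width to grip) and 20 mm high; about 60 mm free space between its underside and the ball
- dish_seat (a point): where the ball's centre is when it rests in the middle of the dish, 17 mm above the dish's underside; an engraved ring of 22 mm radius surrounds the middle
- spout_tip (a point): middle of the spout's outer end, 78 mm from the dish's middle along its x axis, 11 mm above its underside
- ball_center (a point): centre of the steel ball, 25 mm diameter, 64 g, which lies loose in the middle of the dish; it starts to roll if the dish tilts more than about 8 degrees or is accelerated by more than about 1.4 m/s2
- gauge_block: bystander: steel drilling jig, 32 x 50 x 16 mm, origin at the centre of its underside
- relay_1: bystander: small plug-in relay, 22 x 28 x 36 mm, origin at the centre of its underside
- terminal: bystander: flat grey rail terminal lying on its side, 40 x 48 x 10 mm, origin at the centre of its underside
Not all that is in view belongs to the job. What is shaped like the dish but blue is not meant.

How it is judged:
By the outcome, as a careful person would: the job done as asked, in the order asked, and still so for the second after the job is handed in, while the arm keeps its last pose, push and grip.
It also fails if it takes over 54 s, if anything falls off the work surface, if the arm or the gripper's body presses on something with over 40 N, if the wrist force passes 120 N, or if a joint passes its speed limit or range.

## Working session

There is one attempt and no reset: what is moved stays moved. The work goes in short steps, Python scripts to look and compute and a tool call to move; the robot and the scene stay as the last step left them, time stands still between calls to the robot, and variables do not carry over. Pictures are saved under pics/ and viewed, about 8 in all and at most 12, crops included, and the job is handed in when it is done.

Besides the shell and the picture viewer there is one more tool, called by a JSON object that holds its "op" and its "data". step_arm: Moves the arm, as the interface text tells. Its arguments: {"type":"object","properties":{"motion":{"type":"array"}},"required":["motion"]}

```bash
mkdir -p pics; ls
python3 - <<'E'
from rig import *
import cv2
for n in("scene","top"):
    r=read_camera(n); cv2.imwrite(f"pics/{n}0.png",r["pixels"][:,:,::-1]); print(n,r["K"].round(1).tolist(),r["view"].round(4).tolist(),[k for k in r])
print(get_state(),grip_depth)
E
```

```text
pics
scene [[556.2, 0.0, 319.3], [0.0, 556.2, 230.8], [0.0, 0.0, 1.0]] [[-0.7681, -0.64, 0.0205, 0.3683], [0.3488, -0.3913, 0.8516, -0.2856], [-0.537, 0.6613, 0.5238, -1.1537], [0.0, 0.0, 0.0, 1.0]] ['pixels', 'K', 'view']
top [[601.6, 0.0, 319.9], [0.0, 601.6, 237.6], [0.0, 0.0, 1.0]] [[-0.0073, -0.9999, -0.0116, -0.0684], [0.9878, -0.009, 0.1553, -0.5151], [-0.1554, -0.0104, 0.9878, -1.2659], [0.0, 0.0, 0.0, 1.0]] ['pixels', 'K', 'view']
{'t': 0.1, 'qpos': array([-1.30278500e+00,  4.86676553e-02,  9.77006100e-02,  1.62199520e+00,
        3.43137267e-05,  1.44297406e+00]), 'qvel': array([-0.00086868, -0.00243146,  0.00314579,  0.00059704,  0.00169868,
        0.00025799]), 'effort': array([ 2.76788167e-03, -3.39850724e+01,  3.20935571e+01,  1.58013421e-02,
       -1.03829693e-04, -8.10768967e-06]), 'tcp_pos': array([ 0.20226426, -0.48385793,  0.23021189]), 'orientation': array([ 0.5879823 ,  0.39243671,  0.58912253, -0.39141395]), 'contact_force': array([-0.25428368,  0.04702306,  0.26851013]), 'moment': array([-0.04628207,  0.01245962, -0.01651095]), 'finger_gap': 0.08531097130694232} 0.0187
```

View pics/scene0.png

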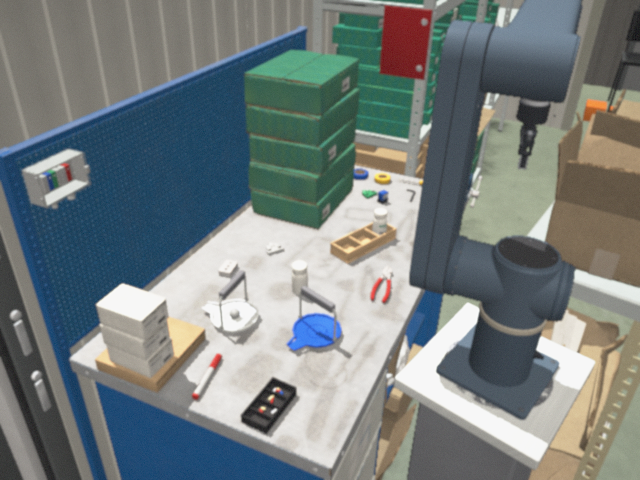

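View pics/top0.png

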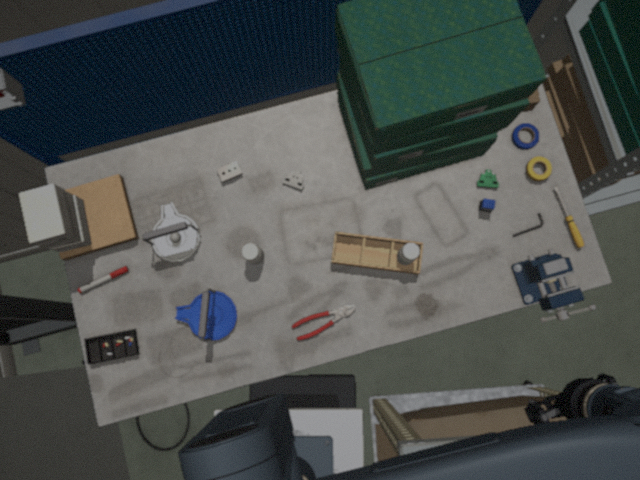

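The top view (up is +x, left is +y) shows these things:
- Dish at about (175,237), bar from (145,239) to (200,228), spout up at (167,208).
- Loose bottle at (252,252).
- Crate at (377,255), with the stored bottle on its right at (409,253) and the empty end cell on its left at (349,250).
- Blue dish, the decoy, at (207,315).

I'll zoom in next.

```bash
cat > h.py <<'E'
import numpy as np, cv2
from rig import *
def cam(n,f=None):
    r=read_camera(n)
    if f: cv2.imwrite(f"pics/{f}.png",r["pixels"][:,:,::-1])
    return r
def back(r,uv,z):
    V=r["view"];R=V[:3,:3];c=-R.T@V[:3,3]
    d=np.linalg.inv(r["K"])@np.array([uv[0],uv[1],1.]); d=R.T@(d*[1,-1,-1])
    return c+d*(z-c[2])/d[2]
def proj(r,p):
    V=r["view"];q=V[:3,:3]@np.array(p)+V[:3,3]; q=r["K"]@(q*[1,-1,-1]); return q[:2]/q[2]
E
python3 - <<'E'
from h import *
import cv2
t=cam("top")["pixels"][:,:,::-1]; s=cam("scene")["pixels"][:,:,::-1]
def crop(im,x0,y0,w,h,k):
    c=cv2.resize(im[y0:y0+h,x0:x0+w],None,fx=k,fy=k,interpolation=cv2.INTER_CUBIC).copy()
    for x in range(-x0%10,w,10): cv2.line(c,(x*k,0),(x*k,4 if (x+x0)%50 else 14),(0,0,255),1)
    for y in range(-y0%10,h,10): cv2.line(c,(0,y*k),(4 if (y+y0)%50 else 14,y*k),(0,0,255),1)
    return c
a=np.vstack([crop(t,140,195,130,80,6)[:,:]]); b=crop(t,325,225,130,55,6)
cv2.imwrite("pics/c1.png",a[:, :780]); 
cv2.imwrite("pics/c2.png",np.vstack([b[:, :780],crop(s,325,200,130,40,6)]))
cv2.imwrite("pics/c3.png",crop(s,195,250,130,95,6))
r=cam("top")
for n,uv,z in [("dish",(175,237),.0),("bar",(172,233),.098),("bottle",(252,249),.08),("stored",(409,251),.085),("crate",(377,255),.035)]: print(n,back(r,uv,z).round(3))
E
```

```text
dish [0.525 0.253 0.   ]
bar [0.518 0.234 0.098]
bottle [0.485 0.07  0.08 ]
stored [ 0.477 -0.259  0.085]
crate [ 0.476 -0.196  0.035]
```

View pics/c1.png

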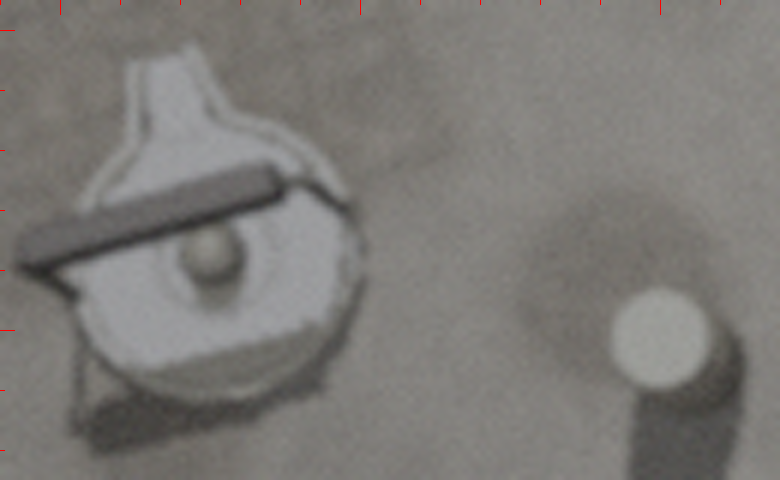

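View pics/c2.png

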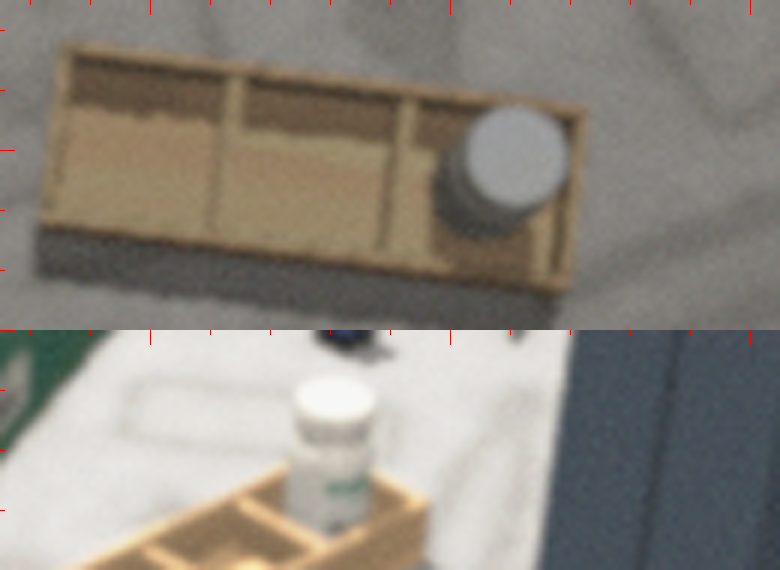

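View pics/c3.png

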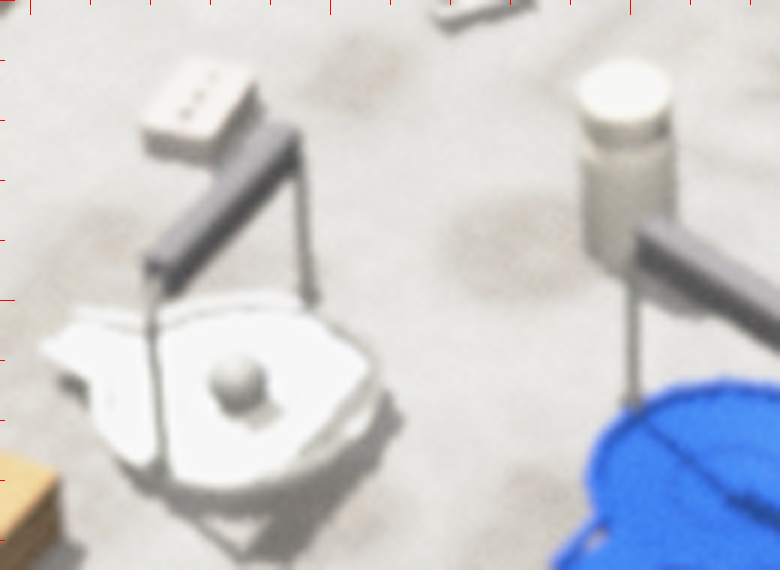

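The crops put the dish ball at top (174.9,237.1) and scene (234.2,313.4), and the bar's top midpoint at about (164.6,229.8). The bottle cap is at (249.6,250.9), the stored cap at (410.7,250.9), and the crate's rim corners are clear.

Run:
```python
from h import *
r=cam("top");s=cam("scene")
for n,uv,z,uv2 in [("ball",(174.9,237.1),.017,(234.2,313.4)),("bartop",(164.6,229.8),.108,(231.6,282.9)),("bottle",(249.6,250.9),.08,(298.8,264.9)),("stored",(410.7,250.9),.085,(380.5,211.3))]: print(n,back(r,uv,z).round(4),back(s,uv2,z).round(4))
b1=back(r,(143.4,235.4),.108);b2=back(r,(185.8,224.1),.108);print("bar",b1,b2,np.linalg.norm(b1-b2), "dish yaw",np.arctan2(-(b1-b2)[0],(b1-b2)[1]))
c=np.array([back(r,uv,.035) for uv in [(335.4,232.1),(422.6,242.6),(419.3,272.6),(330.9,262.1)]])
print(c.round(4),c.mean(0).round(4)); y=(c[0]+c[3]-c[1]-c[2])[:2];print("len",np.linalg.norm(y)/2,np.linalg.norm(c[0]-c[3]),"yaw",np.arctan2(-y[0],y[1]))
yaw=np.arctan2(-y[0],y[1]);u=np.array([-np.sin(yaw),np.cos(yaw)]);
for k in (1,0,-1): print("cell",1-k,c.mean(0)[:2]+u*.063*k)
q=get_state()["orientation"]
from scipy.spatial.transform import Rotation as Ro
print(Ro.from_quat(q[[1,2,3,0]]).as_matrix().round(3))
```

```text
ball [0.5221 0.2487 0.017 ] [0.5221 0.2506 0.017 ]
bartop [0.523  0.2473 0.108 ] [0.5174 0.2552 0.108 ]
bottle [0.4813 0.0746 0.08  ] [0.4797 0.0783 0.08  ]
stored [ 0.4776 -0.2622  0.085 ] [ 0.4765 -0.2576  0.085 ]
bar [0.51170541 0.29083173 0.108     ] [0.53458144 0.20373706 0.108     ] 0.09004884281520725 dish yaw 0.25685530064870804
[[ 0.5271 -0.1066  0.035 ]
 [ 0.5022 -0.2956  0.035 ]
 [ 0.437  -0.2863  0.035 ]
 [ 0.4614 -0.0961  0.035 ]] [ 0.4819 -0.1961  0.035 ]
len 0.1912001581774317 0.06655149598059767 yaw -0.12915768575866915
cell 0 [ 0.49004224 -0.13365081]
cell 1 [ 0.48192791 -0.19612607]
cell 2 [ 0.47381358 -0.25860133]
[[-0.     0.923  0.386]
 [ 0.001  0.386 -0.923]
 [-1.     0.    -0.001]]
```

{"op": "step_arm", "data": {"motion": [[105, 474, -410, -60, 0, 0, 85], [105, 474, -410, -60, 0, 0, 85], [105, 474, -410, -60, 0, 0, 85], [105, 474, -410, -60, 0, 0, 85], [105, 474, -410, -60, 0, 0, 85], [105, 474, -410, -60, 0, 0, 85], [105, 474, -410, -60, 0, 0, 85], [105, 474, -410, -60, 0, 0, 85], [105, 474, -410, -60, 0, 0, 85], [105, 474, -410, -60, 0, 0, 85], [105, 474, -410, -60, 0, 0, 85], [105, 474, -410, -60, 0, 0, 85], [105, 474, -410, -60, 0, 0, 85], [105, 474, -410, -60, 0, 0, 85], [105, 474, -410, -60, 0, 0, 85], [105, 474, -410, -60, 0, 0, 85], [105, 474, -410, -60, 0, 0, 85], [105, 474, -410, -60, 0, 0, 85], [105, 474, -410, -60, 0, 0, 85], [105, 474, -410, -60, 0, 0, 85]]}}

```text
t: 2.02
tcp_pos: [0.4815, 0.0752, 0.1268]
orientation: [0.706, 0.046, 0.705, -0.046]
contact_force: [-0.2, -0.3, -0.3]
finger_gap: 0.085
```

```bash
cat >> h.py <<'E'
from scipy.spatial.transform import Rotation as Ro
def st():
    s=get_state();R=Ro.from_quat(s["orientation"][[1,2,3,0]]).as_matrix()
    print("t",s["t"],"tcp",s["tcp_pos"].round(4),"A",np.degrees(np.arctan2(R[1,2],R[0,2])).round(2),"F",s["contact_force"].round(2),"gap",round(s["finger_gap"],4),"q",s["qpos"].round(3));print(R.round(3).tolist());return s,R
def to(p,A=None):
    s,R=st();d=R.T@(np.array(p)-s["tcp_pos"])*1000
    print("shift",d.round(1)); 
    if A is not None: print("rx",-(A-np.degrees(np.arctan2(R[1,2],R[0,2]))))
E
python3 - <<'E'
from h import *
to([.4805,.0764,.033],-7.4); cam("top","t1"); s=cam("scene","s1")
t=cv2.imread("pics/t1.png")[170:330,140:400];cv2.imwrite("pics/t1c.png",cv2.resize(t,None,fx=3,fy=3,interpolation=2))
E
```

```text
t 2.0167 tcp [0.4815 0.0752 0.1268] A -7.45 F [-0.23 -0.28 -0.35] gap 0.085 q [ 0.018 -0.048 -0.205  1.414 -0.     1.718]
[[0.0, 0.13, 0.992], [-0.0, 0.992, -0.13], [-1.0, -0.0, 0.001]]
shift [93.8  1.1 -1.2]
rx -0.0481691943749869
```

View pics/t1c.png

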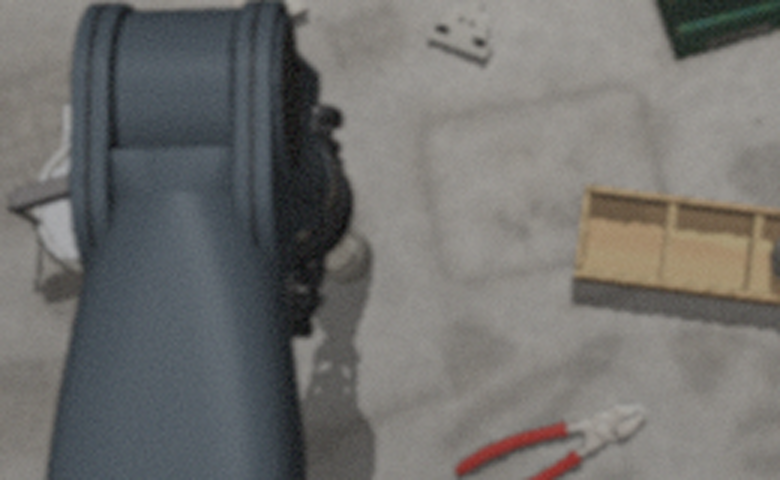

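The forearm hides the gripper in the top view, and the bottle's right edge shows at crop (350,255). I'll check with the scene view.

Run:
```python
from h import *
s=cv2.imread("pics/s1.png")[170:350,190:440];cv2.imwrite("pics/s1c.png",cv2.resize(s,None,fx=3,fy=3,interpolation=2))
```

```text
(no output)
```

View pics/s1c.png

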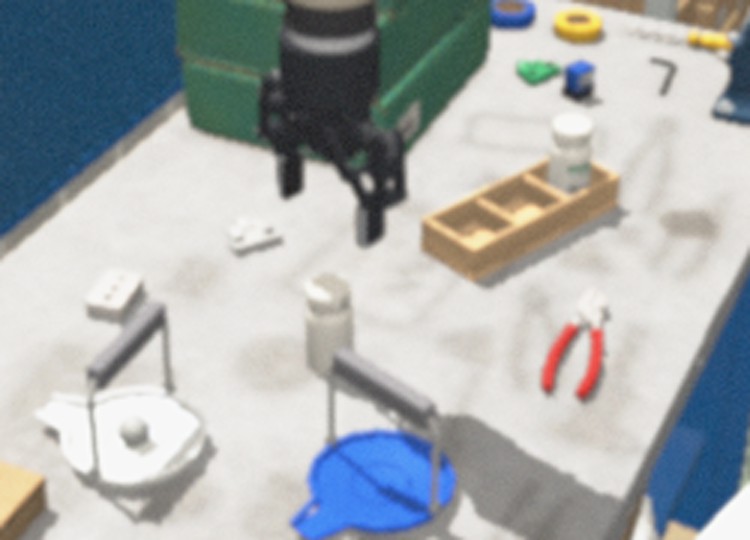

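The fingers stand evenly either side of the bottle, at crop (330,215) above its cap at (328,285). I'll descend and grip.

{"op": "step_arm", "data": {"motion": [[30, 1, -1, 0, 0, 0, 85], [60, 1, -1, 0, 0, 0, 85], [80, 1, -1, 0, 0, 0, 85], [94, 1, -1, 0, 0, 0, 85], [94, 1, -1, 0, 0, 0, 85], [94, 1, -1, 0, 0, 0, 85], [94, 1, -1, 0, 0, 0, 25], [94, 1, -1, 0, 0, 0, 25], [94, 1, -1, 0, 0, 0, 25], [94, 1, -1, 0, 0, 0, 25], [94, 1, -1, 0, 0, 0, 25], [94, 1, -1, 0, 0, 0, 25], [94, 1, -1, 0, 0, 0, 25], [94, 1, -1, 0, 0, 0, 25], [94, 1, -1, 0, 0, 0, 25], [94, 1, -1, 0, 0, 0, 25]]}}

```text
t: 3.45
tcp_pos: [0.4824, 0.0778, 0.0341]
orientation: [0.707, 0.045, 0.704, -0.045]
contact_force: [-0.2, -0.0, 5.5]
finger_gap: 0.0365
```

{"op": "step_arm", "data": {"motion": [[0, 0, 0, 0, 0, 0, 25], [0, 0, 0, 0, 0, 0, 25], [-20, 0, 0, 0, 0, 0, 25], [-50, 0, 0, 0, 0, 0, 25], [-60, 0, 0, 0, 0, 0, 25], [-60, 0, 0, 0, 0, 0, 25]]}}

```text
t: 3.95
tcp_pos: [0.4835, 0.0779, 0.0955]
orientation: [0.708, 0.045, 0.703, -0.045]
contact_force: [0.3, 0.7, 0.4]
finger_gap: 0.0371
```

Run:
```python
from h import *
st(); cam("scene","s2")
s=cv2.imread("pics/s2.png")[190:330,230:420];cv2.imwrite("pics/s2c.png",cv2.resize(s,None,fx=4,fy=4,interpolation=2))
```

```text
t 3.95 tcp [0.4835 0.0779 0.0955] A -7.31 F [0.31 0.74 0.37] gap 0.0371 q [ 0.023 -0.037 -0.257  1.345  0.     1.721]
[[0.007, 0.127, 0.992], [0.0, 0.992, -0.127], [-1.0, 0.001, 0.007]]
```

View pics/s2c.png

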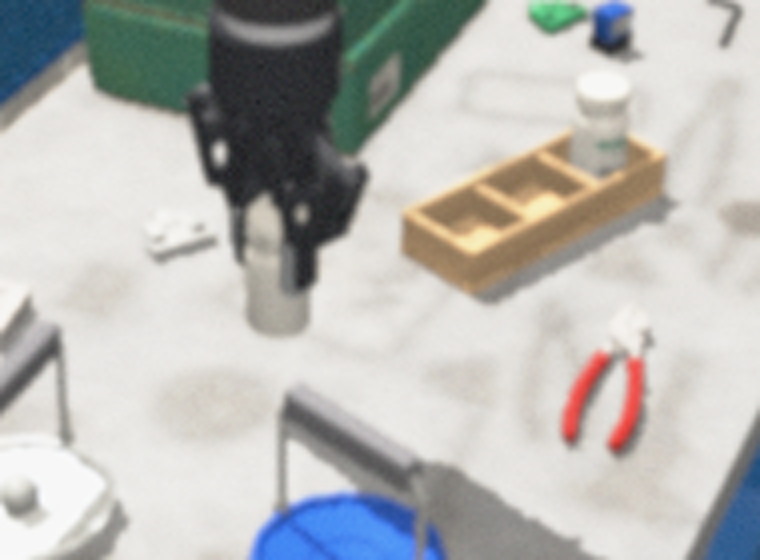

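The bottle is held upright on its body, with its bottom at crop (278,325), clear of the bench. I'll carry it over the middle cell.

{"op": "step_arm", "data": {"motion": [[-5, -15, 2, 0, 0, 0, 25], [-5, -45, 5, 0, 0, 0, 25], [-5, -80, 10, 0, 0, 0, 25], [-5, -115, 14, 0, 0, 0, 25], [-5, -150, 18, 0, 0, 0, 25], [-5, -185, 23, 0, 0, 0, 25], [-5, -215, 26, 0, 0, 0, 25], [-5, -240, 29, 0, 0, 0, 25], [-5, -258, 32, 0, 0, 0, 25], [-5, -267, 33, 0, 0, 0, 25], [-5, -271, 33, 0, 0, 0, 25], [-5, -271, 33, 0, 0, 0, 25], [-5, -271, 33, 0, 0, 0, 25]]}}

```text
t: 5.08
tcp_pos: [0.4785, -0.1941, 0.0964]
orientation: [0.705, 0.045, 0.706, -0.044]
contact_force: [-0.0, -0.0, -1.2]
finger_gap: 0.0366
```

Run:
```python
from h import *
to([.482,-.1955,.041],-7.4); r=cam("top","t3"); q=cam("scene","s3")
def c(f,y,x,h,w,k): return cv2.resize(cv2.imread(f"pics/{f}.png")[y:y+h,x:x+w],None,fx=k,fy=k,interpolation=2)
cv2.imwrite("pics/m3.png",np.hstack([c("t3",215,320,110,80,5),c("s3",170,310,110,80,5)]))
```

```text
t 5.0833 tcp [ 0.4785 -0.1941  0.0964] A -7.29 F [-0.   -0.01 -1.23] gap 0.0366 q [-5.160e-01  4.100e-02 -1.760e-01  1.355e+00  1.000e-03  1.182e+00]
[[-0.001, 0.127, 0.992], [0.002, 0.992, -0.127], [-1.0, 0.001, -0.002]]
shift [55.4 -1.1  3.7]
rx 0.11485192016149526
```

View pics/m3.png

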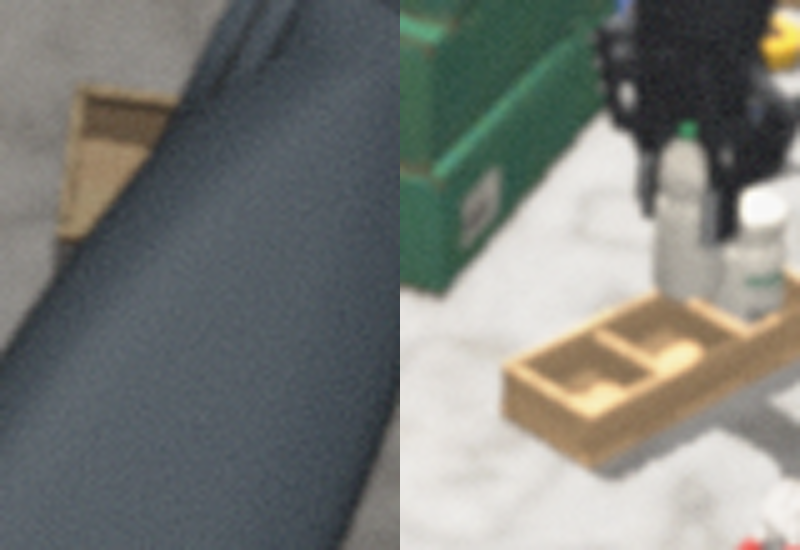

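In the scene view the bottle hangs above the middle cell, as expected. I'll lower it.

{"op": "step_arm", "data": {"motion": [[10, -1, 3, 0, 0, 0, 25], [25, -1, 3, 0, 0, 0, 25], [38, -1, 3, 0, 0, 0, 25], [46, -1, 3, 0, 0, 0, 25], [50, -1, 3, 0, 0, 0, 25], [53, -1, 3, 0, 0, 0, 25], [55, -1, 3, 0, 0, 0, 25], [56, -1, 3, 0, 0, 0, 25], [56, -1, 3, 0, 0, 0, 25], [56, -1, 3, 0, 0, 0, 25]]}}

```text
t: 6.02
tcp_pos: [0.4823, -0.1969, 0.0419]
orientation: [0.706, 0.045, 0.705, -0.045]
contact_force: [0.3, -0.2, -0.6]
finger_gap: 0.0366
```

{"op": "step_arm", "data": {"motion": [[1, 0, 0, 0, 0, 0, 25], [2, 0, 0, 0, 0, 0, 25], [3, 0, 0, 0, 0, 0, 25], [3, 0, 0, 0, 0, 0, 25], [3, 0, 0, 0, 0, 0, 25]]}}

```text
t: 6.43
tcp_pos: [0.4822, -0.1969, 0.0391]
orientation: [0.706, 0.045, 0.705, -0.045]
contact_force: [-1.2, 0.4, 3.3]
finger_gap: 0.0366
```

It has touched down (+3.3 N). I'll open and retreat upward.

{"op": "step_arm", "data": {"motion": [[0, 0, 0, 0, 0, 0, 45], [0, 0, 0, 0, 0, 0, 60], [0, 0, 0, 0, 0, 0, 70], [0, 0, 0, 0, 0, 0, 70], [0, 0, 0, 0, 0, 0, 70], [0, 0, 0, 0, 0, 0, 70], [-15, 0, 0, 0, 0, 0, 70], [-40, 0, 0, 0, 0, 0, 70], [-75, 0, 0, 0, 0, 0, 80], [-110, 0, 0, 0, 0, 0, 85], [-150, 0, 0, 0, 0, 0, 85], [-150, 0, 0, 0, 0, 0, 85]]}}

```text
t: 7.43
tcp_pos: [0.4858, -0.1988, 0.1979]
orientation: [0.711, 0.043, 0.701, -0.048]
contact_force: [1.0, -1.2, 1.1]
finger_gap: 0.0848
```

Run:
```python
from h import *
to([.5215,.249,.19],194.7)
```

```text
t 7.4333 tcp [ 0.4858 -0.1988  0.1979] A -7.32 F [ 1.04 -1.22  1.09] gap 0.0848 q [-0.516  0.025  0.009  1.539  0.     1.182]
[[0.014, 0.127, 0.992], [-0.008, 0.992, -0.127], [-1.0, -0.006, 0.014]]
shift [  4.9 448.7 -21.7]
rx -202.0155382595045
```

{"op": "step_arm", "data": {"motion": [[0, 35, -1, -7, 0, 0, 85], [0, 70, -3, -14, 0, 0, 85], [0, 105, -4, -21, 0, 0, 85], [0, 140, -6, -28, 0, 0, 85], [0, 175, -7, -35, 0, 0, 85], [0, 210, -8, -42, 0, 0, 85], [0, 245, -10, -49, 0, 0, 85], [0, 280, -11, -56, 0, 0, 85], [0, 315, -13, -63, 0, 0, 85], [0, 350, -14, -70, 0, 0, 85], [0, 380, -15, -77, 0, 0, 85], [0, 410, -16, -84, 0, 0, 85], [0, 430, -17, -91, 0, 0, 85], [0, 448, -18, -98, 0, 0, 85], [0, 448, -18, -101, 0, 0, 85], [0, 448, -18, -101, 0, 0, 85], [0, 448, -18, -101, 0, 0, 85]]}}

```text
t: 8.85
tcp_pos: [0.521, 0.2501, 0.188]
orientation: [0.484, -0.516, 0.484, 0.516]
contact_force: [-0.3, -0.8, 0.5]
finger_gap: 0.0851
```

{"op": "step_arm", "data": {"motion": [[0, 0, 0, -7, 0, 0, 85], [0, 0, 0, -14, 0, 0, 85], [0, 0, 0, -21, 0, 0, 85], [0, 0, 0, -28, 0, 0, 85], [0, 0, 0, -35, 0, 0, 85], [0, 0, 0, -42, 0, 0, 85], [0, 0, 0, -49, 0, 0, 85], [0, 0, 0, -56, 0, 0, 85], [0, 0, 0, -63, 0, 0, 85], [0, 0, 0, -70, 0, 0, 85], [0, 0, 0, -77, 0, 0, 85], [0, 0, 0, -84, 0, 0, 85], [0, 0, 0, -91, 0, 0, 85], [0, 0, 0, -98, 0, 0, 85], [0, 0, 0, -101, 0, 0, 85], [0, 0, 0, -101, 0, 0, 85], [0, 0, 0, -101, 0, 0, 85]]}}

```text
t: 10.27
tcp_pos: [0.5212, 0.2493, 0.1884]
orientation: [0.089, 0.702, 0.089, -0.701]
contact_force: [0.2, 0.6, -0.1]
finger_gap: 0.0848
```

Run:
```python
from h import *
to([.5215,.249,.077],-165.3); r=cam("top","t4"); q=cam("scene","s4")
def c(f,y,x,h,w,k): return cv2.resize(cv2.imread(f"pics/{f}.png")[y:y+h,x:x+w],None,fx=k,fy=k,interpolation=2)
cv2.imwrite("pics/m4.png",np.hstack([c("t4",215,320,110,80,5),c("s4",235,190,110,80,5)]))
cv2.imwrite("pics/m4b.png",np.vstack([c("s4",200,180,170,150,4)[:360],c("s4",190,310,60,150,4)]))
```

```text
t 10.2667 tcp [0.5212 0.2493 0.1884] A -165.53 F [ 0.19  0.59 -0.11] gap 0.0848 q [ 0.33   0.18   0.158  1.548 -0.    -1.493]
[[0.0, 0.25, -0.968], [-0.0, -0.968, -0.25], [-1.0, 0.0, -0.0]]
shift [111.4   0.4  -0.2]
rx -0.22755350565685717
```

View pics/m4.png

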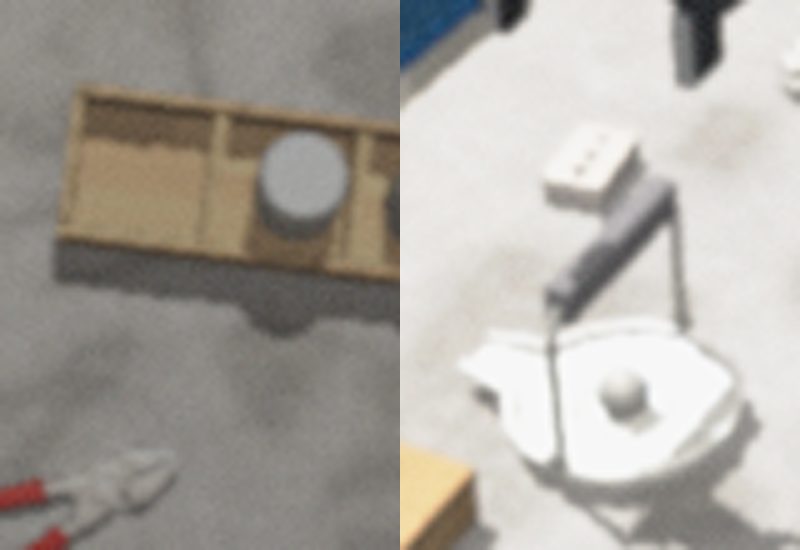

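The bottle stands in the middle cell, at crop (303,175). The fingers are over the dish bar, and the ball is centred at right-crop (622,393). I'll descend and close gently.

{"op": "step_arm", "data": {"motion": [[15, 0, 0, 0, 0, 0, 85], [40, 0, 0, 0, 0, 0, 85], [65, 0, 0, 0, 0, 0, 80], [85, 0, 0, 0, 0, 0, 70], [100, 0, -1, 0, 0, 0, 60], [107, 0, -1, 0, 0, 0, 50], [110, 0, -1, 0, 0, 0, 40], [110, 0, -1, 0, 0, 0, 32], [110, 0, -1, 0, 0, 0, 26], [110, 0, -1, 0, 0, 0, 22], [110, 0, -1, 0, 0, 0, 20], [110, 0, -1, 0, 0, 0, 19], [110, 0, -1, 0, 0, 0, 18.5], [110, 0, -1, 0, 0, 0, 18], [110, 0, -1, 0, 0, 0, 18]]}}

```text
t: 11.62
tcp_pos: [0.5222, 0.2503, 0.0785]
orientation: [0.09, 0.701, 0.09, -0.701]
contact_force: [-0.0, 0.1, 0.3]
finger_gap: 0.0181
```

{"op": "step_arm", "data": {"motion": [[0, 0, 0, 0, 0, 0, 17.5], [0, 0, 0, 0, 0, 0, 17], [0, 0, 0, 0, 0, 0, 16.5], [0, 0, 0, 0, 0, 0, 16], [0, 0, 0, 0, 0, 0, 15.6], [0, 0, 0, 0, 0, 0, 15.2], [0, 0, 0, 0, 0, 0, 14.8], [0, 0, 0, 0, 0, 0, 14.4], [0, 0, 0, 0, 0, 0, 14], [0, 0, 0, 0, 0, 0, 13.6], [0, 0, 0, 0, 0, 0, 13.2], [0, 0, 0, 0, 0, 0, 12.8], [0, 0, 0, 0, 0, 0, 12], [0, 0, 0, 0, 0, 0, 11], [0, 0, 0, 0, 0, 0, 9], [0, 0, 0, 0, 0, 0, 7], [0, 0, 0, 0, 0, 0, 4], [0, 0, 0, 0, 0, 0, 0], [0, 0, 0, 0, 0, 0, 0]]}}

```text
t: 13.2
tcp_pos: [0.5223, 0.2503, 0.0786]
orientation: [0.09, 0.702, 0.09, -0.701]
contact_force: [1.5, -0.9, 3.1]
finger_gap: 0.0131
```

Run:
```python
from h import *
st(); cam("scene","s5")
```

```text
t 13.2 tcp [0.5223 0.2503 0.0786] A -165.33 F [ 1.54 -0.91  3.11] gap 0.0131 q [ 0.331  0.207 -0.03   1.333 -0.    -1.496]
[[0.001, 0.253, -0.967], [-0.0, -0.967, -0.253], [-1.0, 0.0, -0.001]]
```

{"op": "step_arm", "data": {"motion": [[-1, 0, 0, 0, 0, 0, 0], [-3, 0, 0, 0, 0, 0, 0], [-6, 0, 0, 0, 0, 0, 0], [-11, 0, 0, 0, 0, 0, 0], [-18, 0, 0, 0, 0, 0, 0], [-26, 0, 0, 0, 0, 0, 0], [-35, 0, 0, 0, 0, 0, 0], [-44, 0, 0, 0, 0, 0, 0], [-53, 0, 0, 0, 0, 0, 0], [-62, 0, 0, 0, 0, 0, 0], [-71, 0, 0, 0, 0, 0, 0], [-80, 0, 0, 0, 0, 0, 0], [-88, 0, 0, 0, 0, 0, 0], [-95, 0, 0, 0, 0, 0, 0], [-100, 0, 0, 0, 0, 0, 0], [-103, 0, 0, 0, 0, 0, 0], [-104, 0, 0, 0, 0, 0, 0], [-105, 0, 0, 0, 0, 0, 0], [-105, 0, 0, 0, 0, 0, 0]]}}

```text
t: 14.83
tcp_pos: [0.5219, 0.2502, 0.183]
orientation: [-0.09, -0.701, -0.09, 0.702]
contact_force: [0.7, 0.7, -2.4]
finger_gap: 0.0131
```

Run:
```python
from h import *
st(); r=cam("scene","s6");t=cam("top","t6")
def c(f,y,x,h,w,k): return cv2.resize(cv2.imread(f"pics/{f}.png")[y:y+h,x:x+w],None,fx=k,fy=k,interpolation=2)
cv2.imwrite("pics/m6.png",np.hstack([c("s6",190,170,150,100,4),c("t6",190,110,150,100,4)]))
```

```text
t 14.8333 tcp [0.5219 0.2502 0.183 ] A -165.32 F [ 0.69  0.71 -2.4 ] gap 0.0131 q [ 0.331  0.183  0.151  1.539 -0.    -1.496]
[[-0.001, 0.253, -0.967], [-0.0, -0.967, -0.253], [-1.0, 0.0, 0.001]]
```

View pics/m6.png

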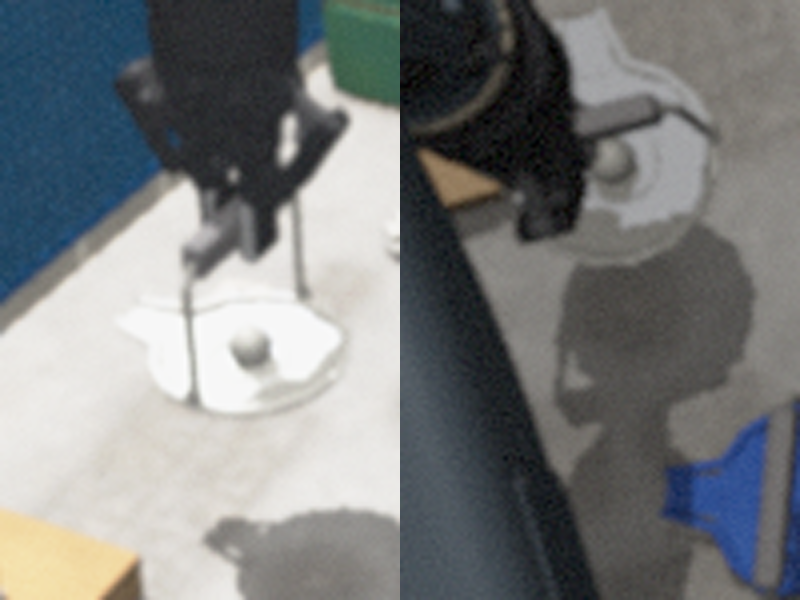

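The dish hangs level with the ball in the ring: scene-crop (250,347), top-crop (615,160). I'll turn it gently in two smooth halves.

{"op": "step_arm", "data": {"motion": [[0, 0.2, 0.1, 0.1, 0, 0, 0], [0, 1.7, 0.6, 0.6, 0, 0, 0], [0, 5.2, 1.8, 2, 0, 0, 0], [0, 11.1, 3.8, 4.3, 0, 0, 0], [0, 19.6, 6.7, 7.6, 0, 0, 0], [0, 30.5, 10.4, 11.8, 0, 0, 0], [0, 43.4, 14.8, 16.7, 0, 0, 0], [0, 57.7, 19.6, 22.2, 0, 0, 0], [0, 72.8, 24.8, 28, 0, 0, 0], [0, 87.8, 29.9, 33.8, 0, 0, 0], [0, 102.1, 34.7, 39.3, 0, 0, 0], [0, 115, 39.1, 44.2, 0, 0, 0], [0, 125.9, 42.8, 48.4, 0, 0, 0], [0, 134.4, 45.7, 51.7, 0, 0, 0], [0, 140.3, 47.7, 54, 0, 0, 0], [0, 143.8, 48.9, 55.4, 0, 0, 0], [0, 145.3, 49.4, 55.9, 0, 0, 0], [0, 145.5, 49.5, 56, 0, 0, 0], [0, 145.5, 49.5, 56, 0, 0, 0], [0, 145.5, 49.5, 56, 0, 0, 0]]}}

```text
t: 16.6
tcp_pos: [0.5111, 0.0973, 0.1833]
orientation: [0.249, -0.662, 0.249, 0.662]
contact_force: [1.2, 0.7, -2.7]
finger_gap: 0.0129
```

Run:
```python
from h import *
to([.500,-.0563,.183],82.6)
r=cam("scene","s7");cv2.imwrite("pics/m7.png",cv2.resize(r["pixels"][170:340,200:420,::-1],None,fx=3,fy=3,interpolation=2))
```

```text
t 16.6 tcp [0.5111 0.0973 0.1833] A 138.72 F [ 1.17  0.7  -2.66] gap 0.0129 q [ 0.059  0.03  -0.015  1.526  0.    -0.791]
[[0.0, -0.66, -0.751], [0.0, -0.751, 0.66], [-1.0, -0.0, 0.0]]
shift [  0.3 122.7 -93.1]
rx 56.11647164055313
```

View pics/m7.png

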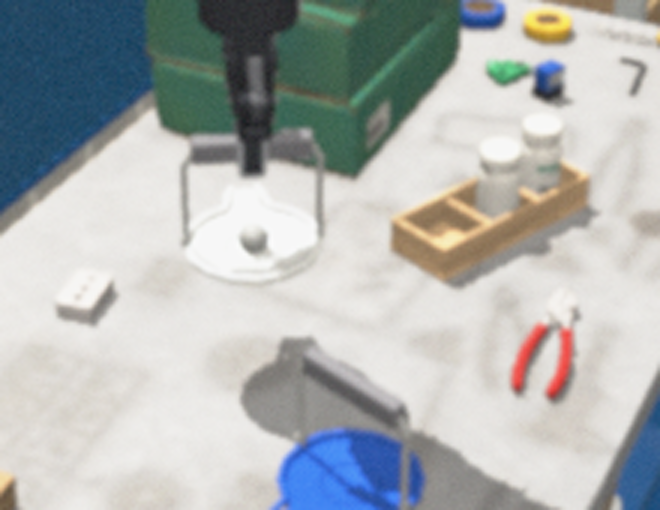

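The dish is level and the ball is at the dish centre (253,238). Both bottles stand upright in the crate. That was my 12th picture, so the remaining checks will be numerical.

{"op": "step_arm", "data": {"motion": [[0, 0.2, -0.1, 0.1, 0, 0, 0], [0, 1.4, -1.1, 0.6, 0, 0, 0], [0, 4.4, -3.3, 2, 0, 0, 0], [0, 9.4, -7.1, 4.3, 0, 0, 0], [0, 16.6, -12.6, 7.6, 0, 0, 0], [0, 25.8, -19.5, 11.8, 0, 0, 0], [0, 36.6, -27.8, 16.7, 0, 0, 0], [0, 48.7, -36.9, 22.2, 0, 0, 0], [0, 61.4, -46.5, 28, 0, 0, 0], [0, 74, -56.2, 33.8, 0, 0, 0], [0, 86.1, -65.3, 39.3, 0, 0, 0], [0, 96.9, -73.6, 44.2, 0, 0, 0], [0, 106.2, -80.5, 48.4, 0, 0, 0], [0, 113.3, -86, 51.7, 0, 0, 0], [0, 118.3, -89.8, 54, 0, 0, 0], [0, 121.3, -92, 55.4, 0, 0, 0], [0, 122.5, -93, 55.9, 0, 0, 0], [0, 122.7, -93.1, 56, 0, 0, 0], [0, 122.7, -93.1, 56, 0, 0, 0], [0, 122.7, -93.1, 56, 0, 0, 0]]}}

```text
t: 18.32
tcp_pos: [0.5, -0.0562, 0.1833]
orientation: [0.531, -0.467, 0.531, 0.467]
contact_force: [-0.7, -0.7, -2.7]
finger_gap: 0.0131
```

Run:
```python
from h import *
to([.500,-.0563,.183],82.6)
s=cam("scene","s8"); t=cam("top","t8")
# dish white blob (scene): expected points and local detection
R=get_state(); c=R["tcp_pos"]; zb=c[2]-.0786
d=np.array([-.1288,-.9917,0])
tip=np.array([c[0],c[1],zb+.011])+.078*d; ball=np.array([c[0],c[1],zb+.017])
print("z_under",zb,"tip",tip.round(4),"tip px",proj(s,tip).round(1),proj(t,tip).round(1),"ball px",proj(s,ball).round(1),proj(t,ball).round(1))
# ball: dark blob on bright dish in the scene image
u,v=proj(s,ball).astype(int); g=cv2.cvtColor(s["pixels"],cv2.COLOR_RGB2GRAY)
w=g[v-14:v+15,u-14:u+15]; thr=(w.max()*.88); n,l,st_,ce=cv2.connectedComponentsWithStats((w<thr).astype(np.uint8))
print([(ce[i]+[u-14,v-14]).round(1).tolist()+[int(st_[i,4])] for i in range(1,n) if st_[i,4]>15])
# spout extent: bright low-saturation pixels, dish blob end-most along spout direction
hsv=cv2.cvtColor(s["pixels"],cv2.COLOR_RGB2HSV)
np.set_printoptions(linewidth=250)
tu,tv=proj(s,tip).round().astype(int); print(tu,tv); print(g[tv-9:tv+10,tu-12:tu+15])
```

```text
t 18.3167 tcp [ 0.5    -0.0562  0.1833] A 82.72 F [-0.71 -0.66 -2.69] gap 0.0131 q [-0.246 -0.015 -0.06   1.526  0.    -0.119]
[[-0.0, -0.992, 0.127], [0.0, 0.127, 0.992], [-1.0, 0.0, 0.0]]
shift [ 0.3 -0.1 -0.1]
rx 0.1221710896496262
z_under 0.10473149398017226 tip [ 0.4899 -0.1336  0.1157] tip px [350.1 216.9] [349.4 243.5] ball px [328.4 225. ] [311.4 238.5]
[[322.8, 213.4, 118], [330.7, 232.5, 185]]
350 217
[[209 214 212 210 207 191 174 180 205 215 217 217 215 216 217 220 217 219 218 217 216 218 218 219 219 221 222]
 [223 224 226 226 223 211 172 165 184 207 213 218 218 219 220 220 221 220 218 217 217 216 214 216 214 217 217]
 [225 226 228 229 228 213 172 159 180 202 215 219 222 224 226 225 225 224 221 221 221 220 216 216 216 216 216]
 [228 230 232 231 229 217 170 157 177 206 217 222 225 228 226 227 228 228 224 225 224 223 222 222 221 220 222]
 [229 230 231 233 229 212 171 158 186 213 222 223 225 228 229 228 227 228 226 227 225 226 225 227 225 223 224]
 [230 231 231 231 229 215 169 170 212 227 229 227 226 229 227 228 228 230 228 229 227 228 227 227 227 226 226]
 [228 231 234 236 2
[... 724 characters left out ...]
 221 220 223 238 247 247 247 247]
 [247 247 247 247 247 234 198 229 248 248 247 246 239 227 221 225 224 225 224 224 223 219 224 241 247 248 247]
 [247 247 247 247 247 231 196 227 246 247 246 241 225 221 225 227 229 229 228 227 225 217 212 224 238 244 245]
 [247 247 247 248 248 229 194 228 246 246 246 241 224 222 227 230 228 228 228 228 228 216 192 193 208 219 227]
 [247 247 247 248 248 228 193 229 246 246 246 244 233 225 228 226 228 228 229 230 226 210 175 164 171 185 192]
 [247 247 247 248 248 228 193 232 247 246 245 246 240 229 225 224 225 228 228 229 224 210 174 149 152 163 173]
 [247 247 247 248 248 223 190 233 248 246 245 246 244 229 221 221 222 225 226 227 224 216 197 160 148 156 164]]
```

Run:
```python
from h import *
from scipy.optimize import least_squares
s=cam("scene"); t=cam("top")
for n,c,uv in [("s6",(.5219,.2502,.183),(232.5,276.7)),("s7",(.5111,.0973,.1833),(284.3,249.3)),("s8",(.5,-.0562,.1833),(330.7,232.5))]:
    p=np.array([c[0],c[1],c[2]-.0616]); print(n,"pred",proj(s,p).round(1),"seen",uv,[ (zz,proj(s,[p[0],p[1],zz]).round(1).tolist()) for zz in (.10,.11)], "back",back(s,uv,p[2]).round(4))
p=np.array([.5221,.2496,.017]);print("t0",proj(s,p).round(1),"seen (234.2,313.4)")
# top s6 view: ball crop (615,160)->
print("top6 seen",(110+(215)/4,190+160/4),"pred",proj(t,[.5219,.2502,.1214]).round(1), back(t,(163.75,230),.1214).round(4))
# top image now: dish visible? ball pred
g=cv2.cvtColor(t["pixels"],cv2.COLOR_RGB2GRAY); np.set_printoptions(linewidth=250)
print(g[214:270:2,290:362:2])
gs=cv2.cvtColor(s["pixels"],cv2.COLOR_RGB2GRAY); print(gs[204:246:1,316:346])
```

```text
s6 pred [231.5 276.1] seen (232.5, 276.7) [(0.1, [232.1, 284.0]), (0.11, [231.9, 280.3])] back [0.5186 0.2504 0.1214]
s7 pred [283.4 248.6] seen (284.3, 249.3) [(0.1, [283.5, 256.3]), (0.11, [283.4, 252.8])] back [0.5076 0.0979 0.1217]
s8 pred [328.4 225. ] seen (330.7, 232.5) [(0.1, [328.1, 232.4]), (0.11, [328.2, 229.0])] back [ 0.4733 -0.0323  0.1217]
t0 [234.5 313.2] seen (234.2,313.4)
top6 seen (163.75, 230.0) pred [161.4 229.3] [0.5203 0.2454 0.1214]
[[101  93  91 ... 128 130 131]
 [ 97  94  95 ... 129 131 134]
 [ 99  98  97 ... 130 127 136]
 ...
 [ 90  93  91 ... 129 131 132]
 [ 93  94  90 ...  70  69  77]
 [ 91  88  85 ...  88  88  82]]
[[138 132 126 ... 143 172 207]
 [132 118 105 ... 147 169 207]
 [127 110  92 ... 147 175 204]
 ...
 [221 220 220 ... 120 116 120]
 [220 221 218 ... 121 119 130]
 [221 221 221 ... 129 136 146]]
```

Run:
```python
from h import *
a=cv2.imread("pics/s7.png",0);b=cv2.imread("pics/s8.png",0)
T=a[243:257,277:292]   # centred on (284,249.5)
m=cv2.matchTemplate(b[205:250,305:355],T,cv2.TM_CCOEFF_NORMED)
for _ in range(3):
    _,v,_,p=cv2.minMaxLoc(m); print(round(v,3),(305+p[0]+7.3,205+p[1]+6.3)); m[max(0,p[1]-3):p[1]+4,max(0,p[0]-3):p[0]+4]=-1
import sys
np.set_printoptions(linewidth=250,threshold=sys.maxsize); print(b[214:246,314:346])
```

```text
0.941 (329.3, 225.3)
0.603 (342.3, 240.3)
0.503 (346.3, 239.3)
[[152 146 132 101  89  88  91  94 101 110 123 149 165 166 164 161 160 175 196 211 219 223 226 226 228 231 233 236 235 222 177 178]
 [166 151 130 120 121 144 163 166 156 155 179 208 219 222 224 224 221 226 229 231 234 234 234 236 237 237 238 240 240 228 184 174]
 [161 151 157 170 188 215 223 227 219 213 219 226 228 228 228 225 227 230 235 240 241 242 241 242 242 242 240 237 230 213 165 174]
 [157 162 191 223 226 226 230 232 234 233 233 235 233 232 230 229 229 232 236 240 239 236 235 235 236 234 231 224 213 186 159 197]
 [192 183 201 221 224 224 231 240 245 246 246 246 246 246 246 245 245 246 246 246 244 237 232 232 233 232 234 235 232 212 179 221]
 [218 198 199 219 229 239 245 247 247 247 247 247 247 247 247 247 247 247 247 247 247 246 246 245 246 246 246 246 246 232 197 228]
 [226 225 225 230 240 246 247 247 247 247 247 247 247 247 245 245 247 248 248 247 247 247 247 247 247 247 247 247 247 236 201 227]
 [238 244 244 240 239 244 247 247 247 247 247 247 245 236 220 220 230 240 246 248 247 247 247 247 247 247 247 247 247 23
[... 2455 characters left out ...]
208 202 188 165 146 135 129 129 124 125 118]
 [224 223 223 224 223 222 221 220 217 216 214 213 212 213 209 210 208 214 216 212 201 187 171 149 137 131 128 127 127 121 121 120]
 [223 223 221 221 221 220 219 218 222 218 218 217 216 217 216 214 212 212 209 202 184 158 139 130 128 126 124 120 123 119 118 117]
 [222 224 222 217 219 219 219 219 218 218 220 220 219 220 219 213 199 193 198 203 191 172 148 130 123 122 121 123 119 117 117 118]
 [222 221 221 218 219 217 218 220 218 221 220 219 223 221 221 214 187 161 173 196 206 203 181 152 132 122 121 117 121 120 126 132]
 [223 222 220 220 218 219 219 219 220 220 222 223 223 225 223 215 178 142 142 168 190 201 200 189 168 146 130 122 122 124 133 145]]
```

The ball matches the dish centre to within 1 px. Comparing both cameras with the arm readings, the top view reads y about 3–5 mm too low. I'll nudge 3 mm in +y, lower 4 mm, and let it settle.

{"op": "step_arm", "data": {"motion": [[0.3, 0, 0.2, 0, 0, 0, 0], [0.9, 0, 0.6, 0, 0, 0, 0], [1.8, 0, 1.3, 0, 0, 0, 0], [2.7, 0, 2, 0, 0, 0, 0], [3.4, 0, 2.5, 0, 0, 0, 0], [3.8, 0, 2.8, 0, 0, 0, 0], [4, 0, 3, 0, 0, 0, 0], [4, 0, 3, 0, 0, 0, 0], [4, 0, 3, 0, 0, 0, 0], [4, 0, 3, 0, 0, 0, 0]]}}

```text
t: 19.35
tcp_pos: [0.5004, -0.0537, 0.1793]
orientation: [0.531, -0.467, 0.531, 0.467]
contact_force: [0.9, -0.1, -3.1]
finger_gap: 0.0129
```

Run:
```python
from h import *
s,R=st(); cam("scene","s9"); print(s["qvel"].round(3))
a=cv2.imread("pics/s7.png",0);b=cv2.imread("pics/s9.png",0)
m=cv2.matchTemplate(b[205:250,305:355],a[243:257,277:292],cv2.TM_CCOEFF_NORMED);_,v,_,p=cv2.minMaxLoc(m)
print(v,(305+p[0]+7.3,205+p[1]+6.3),proj(cam("scene"),s["tcp_pos"]-[0,0,.0616]))
r=cam("top","t9")
# bystanders/bottles unchanged between s8 & s0 outside the arm/dish: quick diff at objects
o=cv2.imread("pics/scene0.png",0).astype(int)
for n,(x,y) in {"relay/gauge":(228,268),"terminal":(274,248),"blue dish":(317,330),"pliers":(382,287),"stored":(380,222)}.items(): print(n,abs(o[y-12:y+12,x-12:x+12]-b[y-12:y+12,x-12:x+12]).mean().round(1))
print(finish_job())
```

```text
t 19.35 tcp [ 0.5004 -0.0537  0.1793] A 82.68 F [ 0.86 -0.09 -3.15] gap 0.0129 q [-0.24  -0.015 -0.067  1.518  0.    -0.112]
[[0.0, -0.992, 0.127], [-0.0, 0.127, 0.992], [-1.0, -0.0, -0.0]]
[ 0.002 -0.     0.     0.     0.001 -0.013]
0.9397935271263123 (328.3, 227.3) [327.58669873 226.71815955]
relay/gauge 6.8
terminal 1.7
blue dish 2.4
pliers 39.4
stored 6.1
the job is handed in; nothing more can be done
None
```

I handed the job in at t ≈ 19.5 s. There was no verdict, and one of my last checks is unresolved: a picture difference at the pliers.

**Bottle:** It stands upright and released in the middle cell beside the stored bottle, which still stands. It probably sits a few millimetres off centre, towards the stored bottle.

**Dish:** It was lifted by its bar, turned about 112° with gentle ramps, and is still held.
- **Height and steadiness:** it hangs level and almost still, its underside about 101 mm above the bench, roughly 16 mm above the bottle tops.
- **Aim:** by the arm reading, the spout tip is within about 5 mm of the centre of the empty end cell. I did not measure the tip itself in the final pictures.
- **Ball:** it matched the dish centre to within 1 px (about 2 mm) at the end. It was also centred in the pictures taken after the lift and half-way through the turn.

**Checks that disagreed:**
- The two cameras differed by up to about 5 mm in y, so I nudged the dish 3 mm towards +y as a compromise.
- My final difference test flagged the area around the pliers (39 grey levels; 7 or less at the other things I tested). Half-way through the turn they were still in place, and the arm never went near them. It is probably the arm or its shadow in view, but I could not look again because I had used all 12 pictures.
- That test covered the white block beside the dish, the flat white part beside it, the blue dish and the stored bottle. I did not match the three bystanders by name or check every one of them.

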